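# Set the tube reader for a long tube and hold the tube down on its sprung seat

## Task

The single-tube reader is still set for short tubes: draw its stop pin right out of the bore in the reader's side and lay it in the parking notches on the reader's front, letting go of it there. Then take the long tube from the stand, put it upright, cap up, into the reader's well and press it gently down against the sprung seat until the seat meets its hard stop. Finish while still holding the tube pressed down there, because the spring would lift it before the reading is taken; leave the two short tubes and the dropper bottle alone.

Things in the scene. Friction and masses are not known exactly. Their poses are not given: they have to be found in the camera images.
- reader: White bench-top tube reader, fixed. Origin on the worktop under the well's axis; z up, front (parking bracket) to -x, left side (pin bore) to +y. Body x -45 to 45, y -100 to 45, top z 66 mm. On it a round grey turret, 52 mm wide at the foot, 38 at the top, z 66 to 88, holds the well; a sloping display console, y -95 to -37, reaches z 88 at the back.
- bore (a point): Mouth of the pin bore in the steel bushing on the reader's left face (reader frame 0, 47, 48 mm). The bore is 10 mm square and runs level along the reader's y, under the sprung seat.
- well_mouth (a point): Centre of the mouth of the well, on top of the turret (reader frame 0, 0, 88 mm). The well is vertical, 18 mm wide, its funnel mouth 25 mm wide and 6 mm deep. The long tube has 1.8 mm of play all round in it.
- seat (a joint): Rubber-topped sprung seat in the well: 0 at rest (up), grows as it is pressed straight down, hard stop at 0.016 m. The spring pushes back with 2.4 N at rest, 8.8 N at the stop. With the stop pin in the bore the seat is blocked after about 5 mm; with the pin out it goes all the way.
- seat_top (a point): Centre of the flat top of the sprung seat, where the tube's bottom stands: 24 mm below the well's mouth at rest (reader z 64), 40 mm below it at the hard stop (reader z 48).
- stop_pin: Loose pin, 45 g. Steel shank 8 mm square, 67 mm long, along its -y from the origin; black flat-sided grip 12 mm thick (x), 26 mm high (z -12 to 14), along its +y to y 26 mm. Starts level in the bore, axes parallel to the reader's, origin at reader (0, 51, 47) mm: 4 mm of shank shows between bushing and grip. Draws out freely along the reader's +y; clear of the bore after 63 mm.
- pin_mid (a point): Middle of the pin's shank (pin frame 0, -33.5, 0 mm).
- pin_tip (a point): Far end of the pin's shank (pin frame 0, -67, 0 mm).
- notch (a point): Where pin_mid lies when the pin is parked (reader frame -62, 17.5, 40 mm). The bracket has two cheeks 8 mm thick, at reader y -8 and 38, x -77 to -42, top z 50.5 mm, each with a notch open at the top, 12 mm wide, centred at x -62, round-lipped, floor z 36. The shank lies level across both, parallel to the reader's y, the grip beyond the left cheek (grip from y about 51).
- tube_stand: White two-deck tube stand, fixed, 78 mm (x) by 124 mm (y), 45 mm high (top of the upper deck). Origin on the worktop under its centre. Six round holes of 16.5 mm: x -20 and 20, y -40, 0 and 40 mm. Tubes stand on its floor, 6 mm above the worktop.
- long_tube: The long sample tube: 107 mm tall, body 14.4 mm across, cap 20 mm wide on the upper 25 mm, 12 g. Origin at the centre of its bottom, z up along the tube. Upright in any one of the three used holes of the stand at the start; it leans at most 2 degrees there.
- short_tube_a: A short sample tube with the same kind of cap, 86 mm tall, body 12.4 mm across. Origin at the centre of its bottom. Stands in the stand and stays there.
- short_tube_b: The other short tube, the same as short_tube_a.
- dropper_bottle: Small dropper bottle, 25 mm wide and 58 mm tall, standing on the worktop to the right of the reader. Origin at the centre of its underside. Leave it alone.

How it is judged:
On the way, in this order (a step that is already met when the one before it is completed fails the run):
1. the stop pin is drawn right out of the bore (y of pin_tip in the frame of reader above 0.045 m), for 0.05 s.
2. the pin lies at rest in both parking notches, let go (x of pin_mid in the frame of notch between -0.005 and 0.005 m and y of pin_mid in the frame of notch between -0.016 and 0.016 m and z of pin_mid in the frame of notch between -0.004 and 0.004 m and angle between the y axis of stop_pin and the y axis of reader, either way round below 0.12 rad and linear speed of stop_pin below 0.02 m/s and contact force between the fingers and stop_pin below 0.1 N), for 0.2 s.
3. the long tube stands in the reader's well (horizontal distance between long_tube and well_mouth below 0.006 m and z of long_tube in the frame of well_mouth below -0.012 m), for 0.1 s.
At the end, for the whole second after the job is handed in: Seat within 1 mm of its stop, pressed by the upright long tube (tilt < 0.12 rad), whose bottom is on it; tube at rest, fingers on it (> 2 N), 6 to 40 N on the reader; pin at rest and let go in both notches (shank middle within 5 mm across, 16 along, 4 in height of the notch site; 0.12 rad) (all of step 2 and value of joint seat above 0.015 m and horizontal distance between long_tube and seat_top below 0.005 m and z of long_tube in the frame of seat_top between -0.003 and 0.003 m and angle between long_tube's own z axis and vertical below 0.12 rad and linear speed of long_tube below 0.01 m/s and contact force between the fingers and long_tube above 2 N and contact force between long_tube and reader between 6 and 40 N); the arm keeps its last pose, push and grip.
It fails at once if the tube is pressed on the reader with more than 50 N (contact force between long_tube and reader above 50 N).
It fails at once if a short tube is moved by more than 20 mm or tipped over (distance of any of short_tube_a, short_tube_b from where it was at the start of the episode above 0.02 m or angle between any of short_tube_a, short_tube_b's own z axis and vertical above 0.3 rad).
It fails at once if the dropper bottle is moved by more than 20 mm (distance of dropper_bottle from where it was at the start of the episode above 0.02 m).
It also fails if it takes over 64 s, if anything falls off the work surface, if the arm or the gripper's body presses on something with over 40 N, if the wrist force passes 120 N, or if a joint passes its speed limit or range.

## Robot

A 6-joint arm with a two-finger parallel gripper is mounted at the origin on a cart in front of the work surface, level with it; the furniture and walls round the work are solid. World frame = base frame: x ahead of the robot, y to its left, z up, the work surface at z = 0. Lengths are in m, angles in rad, forces in N, time in s.
With the tool pointing down it reaches from about 0.35 to 0.775 m from the base axis. Payload 5.5 kg.
Tool frame: the origin (TCP) lies between the finger pads; the fingertips stand 8 mm ahead of it and the grasp point (between the pads) lies 11 mm behind it; x points along the fingers, y is the direction in which the jaws open and shut, and the axes are right-handed (so a half turn about x gives the same grasp; the last joint's range is limited). The gripper opens to 85 mm and grips with 20 to 120 N. Pads are 22 mm wide; open, the fingers measure 114 mm over their backs; the gripper's body (76 mm by 85 mm) begins 54 mm behind the grasp point. The pads swing forward as they close: fully open they stand 13 mm farther back than shut.
Start: joints at [1.202, 0.313, 0.046, 1.304, 0, 1.431], TCP at [0.13, 0.56, 0.239] pointing down, gripper open.
Joint ranges: [-2.76, 2.76], [-0.86, 1.69], [-1.03, 1.26], [-2.2, 2.34], [-1.47, 1.5], [-3.14, 3.14]. Speed limits (rad/s): [2.57, 2.57, 3.14, 3.14, 3.14, 3.14].

## Interface

Orientations are given as a unit quaternion [x, y, z, w].
In Python, from plant import ctrl, vision gives the robot as it stands.
- The arm moves only by the shell command python3 -m jog 'ROWS' [OPENING] [FORCE]. ROWS is JSON, a list of rows, each an object of numbers: "dx", "dy", "dz": the shift along the tool's x, y, z in units of 40 mm (1.0 is 40 mm); "wx", "wy", "wz": the turn, a rotation vector about the tool's x, y, z in units of 5 degrees (1.0 is 5 degrees). A call has 1 to 12 rows; each row is the pose to reach, as a shift and turn from the pose commanded when the call began, along the tool's axes at that moment; what a row does not reach only later rows make up. A row lasts 1/12 s, in which the tool goes at most 41.7 mm and 7.16 degrees, less where a joint would pass 70% of its speed; a pose out of reach is approached as far as the arm can. A call with a gripper value outside its range is refused whole. OPENING is the closure, from -1 (fully open) to 1 (shut), set as the call begins (- or left out, the last holds). The fingers move at their own pace and stop on an object; FORCE is the grip in N (left out, the last holds). Time passes only in rows, so rows that repeat a pose let the fingers close. It gives the time, the measured TCP pose, the force and the opening at its end, in the units of the state.
- ctrl.sense(): the state, without advancing time (a new reading comes with each control period).
- vision.get_image(name): name is "scene" or "top"; returns a dict with "pixels" (384x512x3 uint8, red, green, blue), "mtx" (3x3 intrinsics, pixels), "dist" ([k1, k2, p1, p2, k3] as OpenCV has them; the pictures are not rectified), "rvec" (rotation vector, rad) and "tvec" (3), from world to camera coordinates, as OpenCV has them. Camera axes: x right, y down, z forward; pixel columns grow to the right and rows downward; lengths in m; the calibration is good to about 2 mm. A picture is of the moment at which its call begins. There is no depth.
- ctrl.finish_job(): hands the job in, once; it reports no verdict.
Trained networks look in a picture, given as the dict that the camera call returned (one of the last four; its "shot" number tells which), for a name from the list of things; names that differ only in an ending like _2 or _b are one class to them, and where a whole thing is asked for, a point or a joint stands for the part that bears it (a point fixed in the world has none). Each returns a list of dicts, best first, with "confidence" (0 to 1); they miss things now and then, are a little off and sometimes report something else, mostly with a low value. They report only what shows in the picture. A call takes as long as a camera call.
- vision.recognise(picture, query): "location" ([column, row] in pixels, amid what is visible of it).
- vision.mark_of(picture, query): "location" ([column, row] in pixels: a listed point, or the origin of a listed thing).
The state is a dict: "time": time; "joints": joint angles; "dq": joint speeds; "joint_efforts": joint torques, N m; "eef_pos": TCP position; "orientation": TCP orientation; "force": force on the tool from outside, world axes, zero at the start; "ft_torque": the same for the moment, N m; "opening": finger opening in m.
Only numpy, scipy, OpenCV 4.12 (cv2) and the standard library are available. Lean on these libraries where they do the work, as an engineer would, in place of code of your own. Each camera call takes 0.05 s, during which the arm holds its last target. There are 200 camera calls.

## Working session

There is one attempt and no reset: what is moved stays moved. The work goes in short steps, Python scripts to look and compute and a shell command to move; the robot and the scene stay as the last step left them, time stands still between calls to the robot, and variables do not carry over. Pictures are saved under pics/ and viewed, about 8 in all and at most 12, crops included, and the job is handed in when it is done.

```bash
mkdir -p pics; ls
cat > h.py <<'E'
import numpy as np, cv2
from plant import ctrl, vision
from scipy.spatial.transform import Rotation as R
def cam(n):
    return vision.get_image(n)
def save(p,name): cv2.imwrite('pics/'+name,cv2.cvtColor(p['pixels'],cv2.COLOR_RGB2BGR))
def ray(p,uv):
    u=cv2.undistortPoints(np.array([[uv]],float),p['mtx'],p['dist'])[0,0]
    Rm=cv2.Rodrigues(np.array(p['rvec'],float))[0]; t=np.array(p['tvec'],float).ravel()
    return -Rm.T@t, Rm.T@np.array([u[0],u[1],1])
def onz(p,uv,z):
    c,d=ray(p,uv); return c+d*(z-c[2])/d[2]
def tri(pa,a,pb,b):
    c1,d1=ray(pa,a);c2,d2=ray(pb,b);d1/=np.linalg.norm(d1);d2/=np.linalg.norm(d2)
    s=np.linalg.lstsq(np.c_[d1,-d2],c2-c1,rcond=None)[0]
    A,B=c1+s[0]*d1,c2+s[1]*d2
    return (A+B)/2,np.linalg.norm(A-B)
def proj(p,X):
    return cv2.projectPoints(np.array(X,float).reshape(-1,3),np.array(p['rvec'],float),np.array(p['tvec'],float),np.array(p['mtx']),np.array(p['dist']))[0][:,0]
E
python3 - <<'E'
from h import *
np.set_printoptions(precision=4,suppress=True)
P={n:cam(n) for n in('scene','top')}
for n in P: save(P[n],n+'0.png')
for q in ['reader','bore','well_mouth','seat_top','stop_pin','pin_mid','notch','tube_stand','long_tube','short_tube_a','dropper_bottle']:
    m={n:vision.mark_of(P[n],q) for n in P}
    for n in P: print(q,n,[(np.round(x['location'],1).tolist(),round(x['confidence'],2)) for x in m[n][:4]])
    if m['scene'] and m['top']: print('  tri',*tri(P['scene'],m['scene'][0]['location'],P['top'],m['top'][0]['location']))
for n in P: print(n, ray(P[n],(256,192)))
print(ctrl.sense())
E
```

```text
pics
reader scene [([259.0, 217.3], 0.9)]
reader top [([277.5, 187.7], 0.84)]
  tri [ 0.5457 -0.0701  0.0128] 0.01514119399532716
bore scene [([254.1, 195.9], 0.6)]
bore top [([255.6, 182.9], 0.64)]
  tri [ 0.5569 -0.0058  0.0362] 0.0016075181299103607
well_mouth scene [([260.7, 192.3], 0.94), ([252.5, 197.0], 0.44)]
well_mouth top [([276.5, 181.5], 0.83), ([161.7, 174.5], 0.27)]
  tri [ 0.5505 -0.065   0.0938] 0.007736715163965301
seat_top scene []
seat_top top []
stop_pin scene [([250.0, 196.0], 0.46)]
stop_pin top [([254.9, 185.5], 0.46), ([385.2, 220.1], 0.22)]
  tri [ 0.5465 -0.0041  0.0394] 0.0017196006949224021
pin_mid scene [([260.5, 200.6], 0.47)]
pin_mid top [([267.9, 177.5], 0.57), ([272.9, 188.9], 0.57)]
  tri [ 0.5684 -0.0382  0.0402] 0.014575728586393102
notch scene [([237.3, 206.3], 0.96), ([206.9, 155.4], 0.53), ([250.7, 195.4], 0.49)]
notch top [([264.1, 203.5], 0.9)]
  tri [ 0.492  -0.0363  0.0484] 0.005145968738027802
tube_stand scene [([195.9, 153.3], 0.63), ([261.8, 199.4], 0.32)]
tube_stand top [([273.9, 185.2], 0.68)]
  tri [ 0.447  -0.0459  0.2641] 0.119790839
[... 386 characters left out ...]
), ([381.5, 220.0], 0.45)]
  tri [ 0.9159  0.4271 -1.2114] 0.46853553666809833
scene (array([ 0.0965, -0.8722,  0.8236]), array([ 0.3731,  0.6913, -0.6191]))
top (array([ 0.2541, -0.043 ,  1.4733]), array([ 0.1876,  0.0229, -0.9822]))
{'time': 1.2, 'joints': array([1.2024, 0.3132, 0.0461, 1.3036, 0.    , 1.4312]), 'dq': array([ 0.0009, -0.0026, -0.0001,  0.0008, -0.    ,  0.0009]), 'joint_efforts': array([ -0.0014, -48.0481,  29.8811,   0.0007,  -0.    ,   0.    ]), 'eef_pos': array([0.1305, 0.5601, 0.2393]), 'orientation': array([ 0.0808,  0.7025, -0.0807,  0.7025]), 'force': array([-0.5444,  0.3643,  0.2655]), 'ft_torque': array([-0.0052, -0.0385, -0.0393]), 'opening': 0.08557711990057368}
```

Run:
```python
import cv2,numpy as np
s=cv2.imread('pics/scene0.png');t=cv2.imread('pics/top0.png')
a=cv2.resize(s[120:250,160:320],None,fx=5,fy=5,interpolation=cv2.INTER_CUBIC)[:600,:800]
b=cv2.resize(t[140:250,120:300],None,fx=4.4,fy=4.4,interpolation=cv2.INTER_CUBIC)
cv2.imwrite('pics/a.png',a);cv2.imwrite('pics/b.png',b)
```

```text
(no output)
```

View pics/a.png

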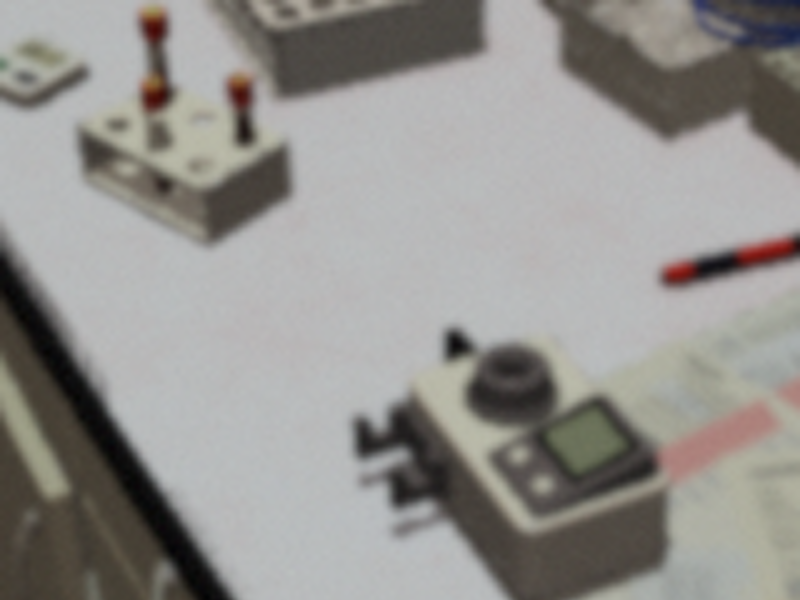

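View pics/b.png

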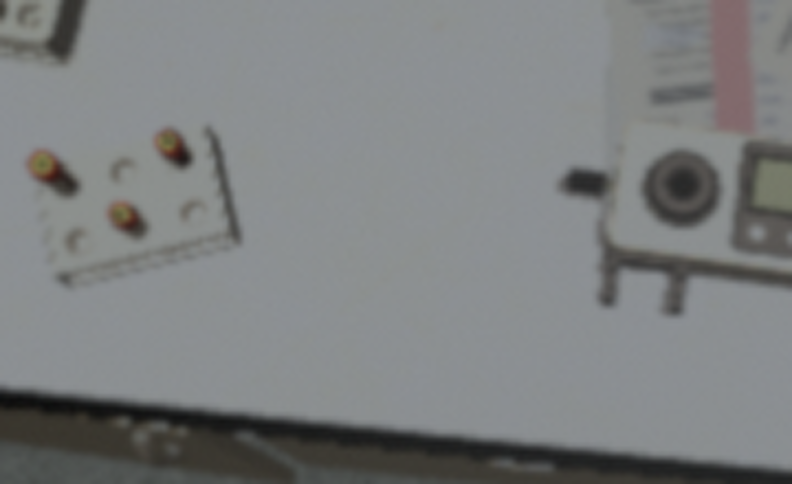

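View pics/scene0.png

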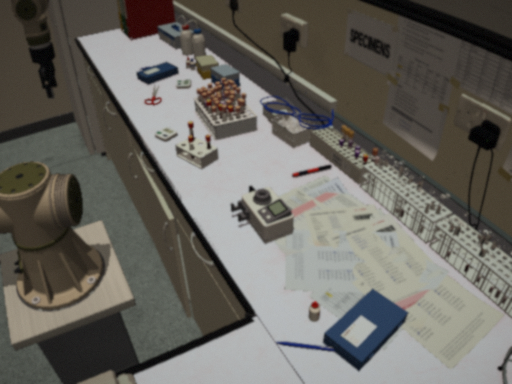

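```bash
cat > fit.py <<'E'
from h import *
from scipy.optimize import least_squares
np.set_printoptions(precision=4,suppress=True)
P={n:cam(n) for n in('scene','top')}
A=lambda x,y:(120+x/4.4,140+y/4.4); B=lambda x,y:(160+x/5,120+y/5)
rd=[('top',(276,181.8),(0,0,88)),('top',A(632,128),(43,43,66)),('top',A(610,238),(-43,43,66)),
('top',A(607,304),(-77,38,50.5)),('top',A(673,313),(-77,-8,50.5)),('top',A(560,183),(0,77,50)),
('scene',(262,193.7),(0,0,88)),('scene',B(410,388),(-43,43,66)),('scene',B(522,525),(-43,-98,66)),('scene',B(663,480),(43,-98,66)),
('scene',(237.3,206.3),(-62,17.5,40)),('top',(264.1,203.5),(-62,17.5,40))]
st=[('top',A(122,170),(20,0,45)),('top',A(193,211),(-20,-40,45)),('top',A(78,241),(-20,40,45)),('top',A(240,240),(-39,-62,45)),('top',A(65,279),(-39,62,45)),('top',A(211,130),(39,-62,45)),
('scene',B(80,128),(-39,62,45)),('scene',B(207,188),(-39,-62,45)),('scene',B(288,143),(39,-62,45)),('scene',B(118,124),(-20,40,45)),('scene',B(203,163),(-20,-40,45)),('scene',B(203,117),(20,0,45))]
def pts(v,L):
    c,s=np.cos(v[2]),np.sin(v[2]); L=np.array(L)/1000
    return np.c_[v[0]+c*L[:,0]-s*L[:,1],v[1]+s*L[:,0]+c*L[:,1],L[:,2]]
def fit(F,v0):
    f=lambda v:np.concatenate([(proj(P[n],pts(v,[X]))[0]-uv) for n,uv,X in F])
    r=least_squares(f,v0,loss='soft_l1',x_scale=[.1,.1,.3]); print(r.x,np.degrees(r.x[2]));print(f(r.x).reshape(-1,2).round(1).tolist()); return r.x
vr=fit(rd,[.55,-.065,0])
v0=onz(P['top'],A(122,193),.045)
vs=fit(st,[v0[0],v0[1],.3])
print('holes',pts(vs,[(20,40,45),(20,-40,45),(-20,0,45)]))
lt,e=tri(P['top'],A(43,163),P['scene'],B(152,15)); print('longcap',lt,e)
print('s1',tri(P['top'],A(122,215),P['scene'],B(153,82)),'s2',tri(P['top'],A(168,143),P['scene'],B(240,80)))
print(P['top']['mtx'],P['scene']['mtx'])
E
python3 fit.py
```

```text
[ 0.5521 -0.0624 -0.0649] -3.7184767742577165
[[-1.0, 0.7], [-1.0, -1.5], [-0.8, 1.8], [-0.4, -0.7], [0.1, -0.1], [1.6, -0.6], [0.1, -0.8], [-0.8, -2.8], [-0.6, 1.2], [1.2, 0.2], [1.6, 3.1], [1.1, 1.7]]
[0.5136 0.3064 0.352 ] 20.165637301875105
[[1.0, 0.7], [0.6, 0.8], [0.7, 0.5], [-1.5, -1.5], [-2.3, -0.2], [-0.4, -1.2], [-0.7, -0.5], [-0.5, 0.6], [0.7, -0.7], [0.4, 0.1], [-0.1, 0.7], [0.4, 0.5]]
holes [[0.5186 0.3508 0.045 ]
 [0.5462 0.2757 0.045 ]
 [0.4948 0.2995 0.045 ]]
longcap [0.5193 0.3532 0.1093] 0.00313850604820222
s1 (array([0.495 , 0.3002, 0.0925]), np.float64(3.593901097507734e-05)) s2 (array([0.5462, 0.2776, 0.0899]), np.float64(0.0006457297647443041))
[[491.2454   0.     261.076 ]
 [  0.     491.2454 184.3328]
 [  0.       0.       1.    ]] [[444.5129   0.     249.168 ]
 [  0.     444.5129 189.1883]
 [  0.       0.       1.    ]]
```

```bash
cat > ov.py <<'E'
from fit import *
v=vr; out=[]
for n,(r0,c0) in (('scene',(175,215)),('top',(160,235))):
    k=6 if n=='scene' else 7
    im=cv2.cvtColor(P[n]['pixels'],cv2.COLOR_RGB2BGR)[r0:r0+65,c0:c0+ (95 if n=='scene' else 80)]
    im=cv2.resize(im,None,fx=k,fy=k,interpolation=cv2.INTER_CUBIC)
    def line(L,col):
        q=((proj(P[n],pts(v,L))-[c0,r0]+.5)*k).astype(int); cv2.polylines(im,[q.reshape(-1,1,2)],False,col,1)
    t=np.linspace(0,2*np.pi,30)
    line([(-45,-100,66),(45,-100,66),(45,45,66),(-45,45,66),(-45,-100,66)],(0,255,0))
    line(np.c_[19*np.cos(t),19*np.sin(t),88+0*t],(0,0,255)); line(np.c_[12.5*np.cos(t),12.5*np.sin(t),88+0*t],(0,255,255))
    for y in(38,-8): line([(-45,y,50.5),(-77,y,50.5),(-77,y,20)],(255,0,255))
    for z in (61,35): line([(-6,51,z),(6,51,z),(6,77,z),(-6,77,z),(-6,51,z)],(255,100,0))
    out.append(im)
w=min(i.shape[1] for i in out); 
h_=max(i.shape[0] for i in out); out=[cv2.copyMakeBorder(i,0,h_-i.shape[0],0,0,0) for i in out]
im=np.hstack(out); s=min(1,800/im.shape[1]); cv2.imwrite('pics/ov.png',cv2.resize(im,None,fx=s,fy=s,interpolation=cv2.INTER_AREA))
E
python3 ov.py >/dev/null
```

```text
(no output)
```

View pics/ov.png

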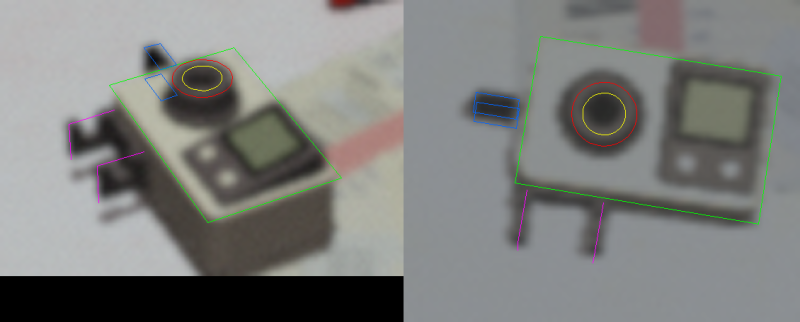

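```bash
cat > fit2.py <<'E'
from fit import *
from scipy.ndimage import map_coordinates,gaussian_filter
G={n:gaussian_filter(P[n]['pixels'].astype(float).mean(2),.7) for n in P}
v=vr.copy()
E=[('top',(-44,35,66),(-44,-95,66)),('scene',(-44,38,66),(-44,-92,66)),('scene',(-38,-99,66),(38,-99,66))]
def meas(v):
    out=[]
    for n,a,b in E:
        L=np.linspace(a,b,25); q=proj(P[n],pts(v,L)); d=q[-1]-q[0]; nn=np.array([-d[1],d[0]])/np.hypot(*d)
        k=np.arange(-4,4.01,.1); prof=np.array([map_coordinates(G[n],[(x[1]+k*nn[1]),(x[0]+k*nn[0])],order=1) for x in q])
        g=np.abs(np.gradient(prof,axis=1)); off=k[g.argmax(1)]
        med=np.median(off)
        s=np.polyfit(np.arange(25),off,1); ok=np.abs(off-np.polyval(s,np.arange(25)))<1
        print(n,a,'offs',off.round(1).tolist())
        out+=[(n,L[i],q[i]+nn*off[i],nn) for i in range(25) if ok[i]]
    return out
for it in range(2):
    M=meas(v)
    # allow a per-edge constant offset (rounded edges): params x,y,yaw,+3
    ids=[(m[0],m[1][0]==-44) for m in M]; u=sorted(set(ids))
    def f(p):
        r=[(proj(P[n],pts(p[:3],[X]))[0]-uv)@nn+p[3+u.index(i)] for (n,X,uv,nn),i in zip(M,ids)]
        c=np.concatenate([(proj(P[n],pts(p[:3],[X]))[0]-uv)*3 for n,uv,X in [rd[0],rd[6]]])
        return np.concatenate([r,c,p[3:]*2])
    r=least_squares(f,np.r_[v,np.zeros(len(u))],loss='soft_l1',x_scale=[.1,.1,.3,1,1,1]); v=r.x[:3]; print(r.x,np.degrees(v[2]))
E
python3 fit2.py | tail -8
```

```text
[[491.2454   0.     261.076 ]
 [  0.     491.2454 184.3328]
 [  0.       0.       1.    ]] [[444.5129   0.     249.168 ]
 [  0.     444.5129 189.1883]
 [  0.       0.       1.    ]]
top (-44, 35, 66) offs [-0.9, 3.2, 3.6, 3.6, 3.3, 3.7, -1.4, -1.0, -1.2, -1.3, -1.2, 2.8, 2.5, -1.5, -1.1, 2.6, 2.3, -1.8, 2.0, 2.4, -1.7, -1.3, 1.8, 2.2, 1.9]
scene (-44, 38, 66) offs [1.7, 0.3, 0.1, 1.1, 0.9, 0.6, 0.5, 0.4, 0.3, 0.1, 0.8, 0.5, 0.3, 0.4, 0.3, 0.3, 0.2, 0.1, 0.0, -0.1, 0.3, -0.1, -0.4, -0.5, -0.6]
scene (-38, -99, 66) offs [0.9, 0.6, 0.8, 0.4, -2.4, 0.9, -1.9, -2.1, -2.2, -2.5, -2.4, -2.8, -2.4, -2.3, -2.7, -2.6, -2.2, -2.6, -2.5, -2.8, -2.7, -3.1, -2.8, -3.4, -3.1]Traceback (most recent call last):
  File "fit2.py", line 25, in <module>
    r=least_squares(f,np.r_[v,np.zeros(len(u))],loss='soft_l1',x_scale=[.1,.1,.3,1,1,1]); v=r.x[:3]; print(r.x,np.degrees(v[2]))
    return func(*args, **kwargs)
    x_scale = check_x_scale(x_scale, x0, method)
    raise ValueError("Inconsistent shapes between `x_scale` and `x0`.")
ValueError: Inconsistent shapes between `x_scale` and `x0`.
```

```bash
sed -i "s/x_scale=\[.1,.1,.3,1,1,1\]/x_scale=[.1,.1,.3]+[1]*len(u)/; s/np.arange(-4,4.01,.1)/np.arange(-2,2.01,.1)/; s/,('scene',(-38,-99,66),(38,-99,66))\]/]/" fit2.py
python3 fit2.py | tail -6
```

```text
top (-44, 35, 66) offs [-0.9, -0.9, -1.2, -0.8, -1.1, -1.1, -1.4, -1.0, -1.1, -1.3, -1.2, -1.2, 2.0, -1.5, -1.1, 2.0, 2.0, -1.8, -1.4, 2.0, -1.7, -2.0, 1.8, 2.0, 1.9]
scene (-44, 38, 66) offs [1.8, 0.3, 0.1, 1.1, 0.8, 0.6, 0.6, 0.4, 0.3, 0.1, 0.0, 0.5, 0.4, 0.4, 0.3, 0.2, 0.2, 0.1, 0.0, -0.1, 0.3, 0.0, -0.4, -0.5, -0.6]
[ 0.5521 -0.0651 -0.0446  0.4779 -0.8949] -2.556086430645687
top (-44, 35, 66) offs [-0.9, -1.2, -0.8, -1.0, -1.0, -1.3, -0.8, -1.1, -1.1, -1.4, -0.9, -1.1, -1.2, -0.7, -1.0, -1.0, -1.2, -0.8, -1.1, 2.0, -1.3, -0.9, -1.1, 2.0, 2.0]
scene (-44, 38, 66) offs [-0.3, 0.8, 0.6, 0.4, 0.5, 0.4, 0.7, 0.6, 0.4, 0.2, 0.6, 0.5, 0.6, 0.5, 0.4, 0.3, 0.8, 0.6, 0.3, 1.0, 0.9, 0.6, 0.2, -0.1, -0.2]
[ 0.5522 -0.0651 -0.0438  0.4381 -0.899 ] -2.508389983532458
```

```bash
cat > go.py <<'E'
import sys
from h import *
np.set_printoptions(precision=3,suppress=True)
# go.py x y z jawdeg : rows to a tool-down pose, jaws (tool y) along angle jawdeg (mod 180)
def plan(x,y,z,j):
    s=ctrl.sense(); q=R.from_quat(s['orientation']); best=None
    for k in(0,180):
        a=np.radians(j+k); X=np.array([0,0,-1.]);Y=np.array([np.cos(a),np.sin(a),0]);T=R.from_matrix(np.c_[X,Y,np.cross(X,Y)])
        w=(q.inv()*T).as_rotvec()
        if best is None or np.linalg.norm(w)<np.linalg.norm(best): best=w
    d=q.inv().apply(np.array([x,y,z])-s['eef_pos'])
    print('d',d/.04,'w',np.degrees(best)/5,'| t',s['time'],'pos',s['eef_pos'],'F',s['force'],'op',s['opening'],'q6',s['joints'][5])
    print('tool axes y,z in world',q.apply([[0,1,0],[0,0,1]]).round(3).tolist())
if __name__=='__main__': plan(*map(float,sys.argv[1:5]))
E
python3 go.py 0.555 0.0 0.14 -2.5
```

```text
d [  2.483 -11.229  13.513] w [15.878 -0.    -0.001] | t 1.6 pos [0.13  0.56  0.239] F [ 0.711 -0.857 -0.433] op 0.08548824636151332 q6 1.4312119773729628
tool axes y,z in world [[0.227, 0.974, 0.0], [0.974, -0.227, 0.0]]
```

```bash
python3 -m jog '[{"dx":2,"dy":-11.2,"dz":13.5,"wx":15.9},{"dx":2,"dy":-11.2,"dz":13.5,"wx":15.9},{"dx":2,"dy":-11.2,"dz":13.5,"wx":15.9},{"dx":2,"dy":-11.2,"dz":13.5,"wx":15.9},{"dx":2,"dy":-11.2,"dz":13.5,"wx":15.9},{"dx":2,"dy":-11.2,"dz":13.5,"wx":15.9},{"dx":2,"dy":-11.2,"dz":13.5,"wx":15.9},{"dx":2,"dy":-11.2,"dz":13.5,"wx":15.9},{"dx":2,"dy":-11.2,"dz":13.5,"wx":15.9},{"dx":2,"dy":-11.2,"dz":13.5,"wx":15.9},{"dx":2,"dy":-11.2,"dz":13.5,"wx":15.9},{"dx":2,"dy":-11.2,"dz":13.5,"wx":15.9}]' -0.2 30 | tail -5; python3 go.py 0.555 0.0 0.14 -2.5
```

```text
d [  2.483 -11.229  13.513] w [15.878 -0.    -0.001] | t 1.6 pos [0.13  0.56  0.239] F [ 0.711 -0.857 -0.433] op 0.08548824636151332 q6 1.4312119773729628
tool axes y,z in world [[0.227, 0.974, 0.0], [0.974, -0.227, 0.0]]validation failed for argument at $[0]...
```

```bash
python3 -m jog '[{"dx":2,"dy":-11.2,"dz":13.5,"wx":15.9}]' -0.2 30; echo; python3 -m jog '[{"dx":0.5,"dy":-0.7,"dz":0.7,"wx":1}]' -0.2 30; python3 -m jog --help | head -30
```

```text
validation failed for argument at $[0]...
validation failed for argument at $[0]...
invalid input: not JSON, or not a number
```

```bash
python3 -m jog '[{"dx":0.5,"dy":-0.7,"dz":0.7,"wx":1,"wy":0,"wz":0}]' -0.2 30
```

```text
time: 1.68
eef_pos: [0.1496, 0.5342, 0.2235]
orientation: [0.113, 0.698, -0.106, 0.699]
force: [1.6, 1.0, 1.7]
opening: 0.0754
```

```bash
python3 go.py 0.555 0.0 0.15 -2.5
```

```text
d [ 1.731 -9.615 13.747] w [14.923 -0.081 -0.092] | t 1.6833 pos [0.15  0.534 0.223] F [1.551 0.998 1.675] op 0.07543938673417509 q6 1.464196201353611
tool axes y,z in world [[0.307, 0.952, 0.01], [0.952, -0.307, -0.001]]
```

```bash
python3 -m jog '[{"dx":1,"dy":-4.8,"dz":6.9,"wx":7.5,"wy":0,"wz":0},{"dx":1,"dy":-4.8,"dz":6.9,"wx":7.5,"wy":0,"wz":0},{"dx":1,"dy":-4.8,"dz":6.9,"wx":7.5,"wy":0,"wz":0},{"dx":1,"dy":-4.8,"dz":6.9,"wx":7.5,"wy":0,"wz":0},{"dx":1,"dy":-4.8,"dz":6.9,"wx":7.5,"wy":0,"wz":0},{"dx":1.7,"dy":-9.6,"dz":13.75,"wx":14.9,"wy":-0.08,"wz":-0.09},{"dx":1.7,"dy":-9.6,"dz":13.75,"wx":14.9,"wy":-0.08,"wz":-0.09},{"dx":1.7,"dy":-9.6,"dz":13.75,"wx":14.9,"wy":-0.08,"wz":-0.09},{"dx":1.7,"dy":-9.6,"dz":13.75,"wx":14.9,"wy":-0.08,"wz":-0.09},{"dx":1.7,"dy":-9.6,"dz":13.75,"wx":14.9,"wy":-0.08,"wz":-0.09},{"dx":1.7,"dy":-9.6,"dz":13.75,"wx":14.9,"wy":-0.08,"wz":-0.09},{"dx":1.7,"dy":-9.6,"dz":13.75,"wx":14.9,"wy":-0.08,"wz":-0.09}]' && python3 go.py 0.555 0.0 0.15 -2.5
```

```text
time: 2.68
eef_pos: [0.4503, 0.1294, 0.1689]
orientation: [-0.509, -0.486, 0.514, -0.49]
force: [0.3, 0.1, -0.3]
opening: 0.0513
d [0.498 2.772 3.1  ] w [-0.051  0.106  0.012] | t 2.6833 pos [0.45  0.129 0.169] F [ 0.344  0.12  -0.349] op 0.05134475986999461 q6 1.732749371737066
tool axes y,z in world [[0.999, -0.048, -0.001], [-0.048, -0.999, 0.009]]
```

```bash
python3 -m jog '[{"dx":0.4,"dy":2.77,"dz":3.1,"wx":-0.05,"wy":0.1,"wz":0},{"dx":0.4,"dy":2.77,"dz":3.1,"wx":-0.05,"wy":0.1,"wz":0},{"dx":0.4,"dy":2.77,"dz":3.1,"wx":-0.05,"wy":0.1,"wz":0},{"dx":0.4,"dy":2.77,"dz":3.1,"wx":-0.05,"wy":0.1,"wz":0},{"dx":0.4,"dy":2.77,"dz":3.1,"wx":-0.05,"wy":0.1,"wz":0},{"dx":0.4,"dy":2.77,"dz":3.1,"wx":-0.05,"wy":0.1,"wz":0},{"dx":0.4,"dy":2.77,"dz":3.1,"wx":-0.05,"wy":0.1,"wz":0}]' && python3 go.py 0.555 0.0 0.037 -2.5
python3 - <<'E'
from h import *
P=cam('scene');save(P,'s1.png');Q=cam('top');save(Q,'t1.png')
a=cv2.resize(cv2.imread('pics/s1.png')[150:250,205:305],None,fx=4,fy=4,interpolation=cv2.INTER_CUBIC)
b=cv2.resize(cv2.imread('pics/t1.png')[140:240,220:320],None,fx=4,fy=4,interpolation=cv2.INTER_CUBIC)
cv2.imwrite('pics/c1.png',np.hstack([a,b]))
E
```

```text
time: 3.27
eef_pos: [0.5537, 0.0022, 0.1533]
orientation: [-0.509, -0.49, 0.511, -0.489]
force: [-0.1, -0.2, 0.2]
opening: 0.0512
d [2.908 0.046 0.052] w [0.019 0.004 0.038] | t 3.2667 pos [0.554 0.002 0.153] F [-0.054 -0.247  0.159] op 0.05124480059432306 q6 1.4720334344673522
tool axes y,z in world [[0.999, -0.042, -0.003], [-0.042, -0.999, 0.0]]
```

View pics/c1.png

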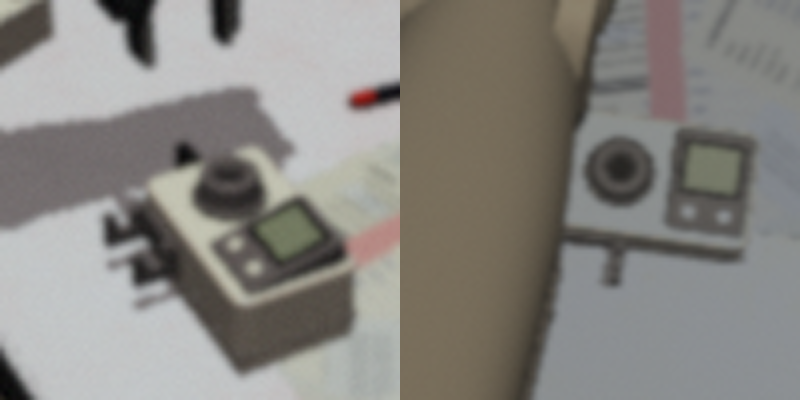

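```bash
python3 -c "
from h import *
print(proj(cam('scene'),[(.5537,.0022,.145),(.5537-.026,.0022,.145),(.5537+.026,.0022,.145)]))"
python3 -m jog '[{"dx":0.8,"dy":0.05,"dz":0,"wx":0,"wy":0,"wz":0},{"dx":1.5,"dy":0.05,"dz":0,"wx":0,"wy":0,"wz":0},{"dx":2.2,"dy":0.05,"dz":0,"wx":0,"wy":0,"wz":0},{"dx":2.6,"dy":0.05,"dz":0,"wx":0,"wy":0,"wz":0},{"dx":2.85,"dy":0.05,"dz":0,"wx":0,"wy":0,"wz":0},{"dx":2.85,"dy":0.05,"dz":0,"wx":0,"wy":0,"wz":0}]'
```

```text
[[250.69070579 163.20221167]
 [242.1279855  165.98380084]
 [259.11723943 160.46826967]]
time: 3.92
eef_pos: [0.554, 0.0033, 0.038]
orientation: [-0.508, -0.491, 0.511, -0.489]
force: [-0.5, -0.4, -0.7]
opening: 0.0513
```

```bash
python3 -m jog '[{"dx":0,"dy":0,"dz":0,"wx":0,"wy":0,"wz":0},{"dx":0,"dy":0,"dz":0,"wx":0,"wy":0,"wz":0},{"dx":0,"dy":0,"dz":0,"wx":0,"wy":0,"wz":0},{"dx":0,"dy":0,"dz":0,"wx":0,"wy":0,"wz":0},{"dx":0,"dy":0,"dz":0,"wx":0,"wy":0,"wz":0},{"dx":0,"dy":0,"dz":0,"wx":0,"wy":0,"wz":0},{"dx":0,"dy":0,"dz":0,"wx":0,"wy":0,"wz":0},{"dx":0,"dy":0,"dz":0,"wx":0,"wy":0,"wz":0}]' 1 25; python3 -c "
from h import *
s=ctrl.sense();print(s['force'],s['ft_torque'],s['eef_pos'])"
```

```text
time: 4.58
eef_pos: [0.5574, 0.002, 0.0413]
orientation: [0.51, 0.489, -0.51, 0.49]
force: [-0.6, 0.9, 7.2]
opening: 0.0115
[-0.63465828  0.89419322  7.16864877] [0.14793091 0.08996021 0.01188912] [0.55735353 0.0020187  0.04134003]
```

```bash
python3 -m jog '[{"dx":-0.04,"dy":0.04,"dz":0,"wx":0,"wy":0,"wz":0},{"dx":-0.08,"dy":0.08,"dz":0,"wx":0,"wy":0,"wz":0},{"dx":-0.08,"dy":0.08,"dz":0,"wx":0,"wy":0,"wz":0}]' - 30; python3 go.py 0.557 0.02 0.0413 -2.5; python3 -c "
from h import *
s=ctrl.sense();print(s['force'],s['ft_torque'],s['eef_pos'])"
```

```text
time: 4.83
eef_pos: [0.5576, 0.002, 0.0424]
orientation: [-0.509, -0.491, 0.512, -0.488]
force: [-5.0, 0.6, 1.8]
opening: 0.0116
d [ 0.028 -0.032 -0.45 ] w [0.024 0.007 0.062] | t 4.8333 pos [0.558 0.002 0.042] F [-5.012  0.645  1.762] op 0.01162766372098327 q6 1.4725140891384716
tool axes y,z in world [[0.999, -0.042, -0.005], [-0.042, -0.999, 0.001]]
[-5.01191334  0.6451403   1.76242303] [ 0.01821737  1.01503005 -0.08495787] [0.55755308 0.00198005 0.04241269]
```

```bash
python3 -m jog '[{"dx":-0.02,"dy":-0.06,"dz":0,"wx":0,"wy":0,"wz":0},{"dx":-0.02,"dy":-0.06,"dz":-0.1,"wx":0,"wy":0,"wz":0},{"dx":-0.02,"dy":-0.06,"dz":-0.2,"wx":0,"wy":0,"wz":0},{"dx":-0.02,"dy":-0.06,"dz":-0.3,"wx":0,"wy":0,"wz":0},{"dx":-0.02,"dy":-0.06,"dz":-0.4,"wx":0,"wy":0,"wz":0},{"dx":-0.02,"dy":-0.06,"dz":-0.5,"wx":0,"wy":0,"wz":0},{"dx":-0.02,"dy":-0.06,"dz":-0.5,"wx":0,"wy":0,"wz":0}]' - 40; python3 -c "
from h import *
s=ctrl.sense();print(s['force'],s['ft_torque'],s['eef_pos'])"
```

```text
time: 5.42
eef_pos: [0.5575, 0.023, 0.0435]
orientation: [-0.509, -0.49, 0.51, -0.489]
force: [0.2, -1.1, -6.3]
opening: 0.0114
[ 0.19478912 -1.09080988 -6.26478287] [0.19616365 0.01126235 0.02055004] [0.55749283 0.02302381 0.04347245]
```

```bash
python3 -m jog '[{"dx":0.05,"dy":0,"dz":-0.1,"wx":0,"wy":0,"wz":0},{"dx":0.05,"dy":0,"dz":-0.2,"wx":0,"wy":0,"wz":0},{"dx":0.05,"dy":0,"dz":-0.3,"wx":0,"wy":0,"wz":0},{"dx":0.05,"dy":0,"dz":-0.4,"wx":0,"wy":0,"wz":0},{"dx":0.05,"dy":0,"dz":-0.5,"wx":0,"wy":0,"wz":0},{"dx":0.05,"dy":0,"dz":-0.5,"wx":0,"wy":0,"wz":0}]'; python3 -c "
from h import *
s=ctrl.sense();print(s['force'],s['ft_torque'],s['eef_pos'])"
```

```text
time: 5.92
eef_pos: [0.5588, 0.043, 0.0421]
orientation: [-0.51, -0.49, 0.51, -0.49]
force: [-0.6, 0.0, -0.6]
opening: 0.0113
[-0.62400078  0.01432863 -0.59651245] [ 0.01712623 -0.07849973 -0.01058662] [0.55884529 0.04298218 0.04209466]
```

```bash
python3 -m jog '[{"dx":0,"dy":0,"dz":-0.15,"wx":0,"wy":0,"wz":0},{"dx":0,"dy":0,"dz":-0.3,"wx":0,"wy":0,"wz":0},{"dx":0,"dy":0,"dz":-0.45,"wx":0,"wy":0,"wz":0},{"dx":0,"dy":0,"dz":-0.6,"wx":0,"wy":0,"wz":0},{"dx":0,"dy":0,"dz":-0.75,"wx":0,"wy":0,"wz":0},{"dx":0,"dy":0,"dz":-0.85,"wx":0,"wy":0,"wz":0},{"dx":0,"dy":0,"dz":-0.85,"wx":0,"wy":0,"wz":0}]'
python3 - <<'E'
from h import *
s=ctrl.sense();print(s['force'],s['ft_torque'],s['eef_pos'])
P=cam('scene');save(P,'s2.png')
a=cv2.resize(cv2.imread('pics/s2.png')[150:230,190:310],None,fx=6,fy=6,interpolation=cv2.INTER_CUBIC)
cv2.imwrite('pics/c2.png',a)
E
```

```text
time: 6.5
eef_pos: [0.5598, 0.077, 0.0416]
orientation: [-0.509, -0.49, 0.51, -0.49]
force: [0.5, -0.7, -0.8]
opening: 0.0113
[ 0.48272461 -0.6687687  -0.83123901] [-0.03682766 -0.01854223 -0.03101059] [0.55983662 0.0769584  0.04161509]
```

View pics/c2.png

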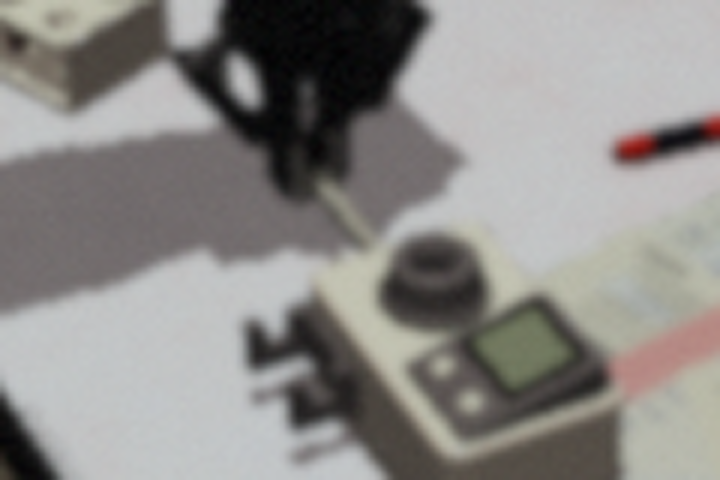

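```bash
python3 -m jog '[{"dx":-0.35,"dy":0,"dz":0,"wx":0,"wy":0,"wz":0},{"dx":-0.7,"dy":0,"dz":0,"wx":0,"wy":0,"wz":0},{"dx":-0.7,"dy":-0.3,"dz":0,"wx":0,"wy":0,"wz":0},{"dx":-0.7,"dy":-0.7,"dz":0,"wx":0,"wy":0,"wz":0},{"dx":-0.7,"dy":-1.1,"dz":0,"wx":0,"wy":0,"wz":0},{"dx":-0.7,"dy":-1.4,"dz":0.0,"wx":0,"wy":0,"wz":0},{"dx":-0.7,"dy":-1.54,"dz":0.3,"wx":0,"wy":0,"wz":0},{"dx":-0.7,"dy":-1.54,"dz":0.7,"wx":0,"wy":0,"wz":0},{"dx":-0.7,"dy":-1.54,"dz":1.1,"wx":0,"wy":0,"wz":0},{"dx":-0.7,"dy":-1.54,"dz":1.5,"wx":0,"wy":0,"wz":0},{"dx":-0.7,"dy":-1.54,"dz":1.8,"wx":0,"wy":0,"wz":0},{"dx":-0.7,"dy":-1.54,"dz":1.8,"wx":0,"wy":0,"wz":0}]' && python3 go.py 0.4953 0.0047 0.068 -2.5
python3 - <<'E'
from h import *
P=cam('scene');save(P,'s3.png');Q=cam('top');save(Q,'t3.png')
a=cv2.resize(cv2.imread('pics/s3.png')[150:230,205:285],None,fx=5,fy=5,interpolation=cv2.INTER_CUBIC)
b=cv2.resize(cv2.imread('pics/t3.png')[150:230,220:300],None,fx=5,fy=5,interpolation=cv2.INTER_CUBIC)
cv2.imwrite('pics/c3.png',np.hstack([a,b]))
E
```

```text
time: 7.55
eef_pos: [0.4958, 0.004, 0.07]
orientation: [-0.51, -0.489, 0.512, -0.489]
force: [-0.6, -0.9, -0.2]
opening: 0.0113
d [ 0.049 -0.013 -0.016] w [-0.006  0.019  0.014] | t 7.55 pos [0.496 0.004 0.07 ] F [-0.599 -0.924 -0.223] op 0.011290336066361362 q6 1.4621705207652929
tool axes y,z in world [[0.999, -0.044, -0.001], [-0.044, -0.999, 0.002]]
```

View pics/c3.png

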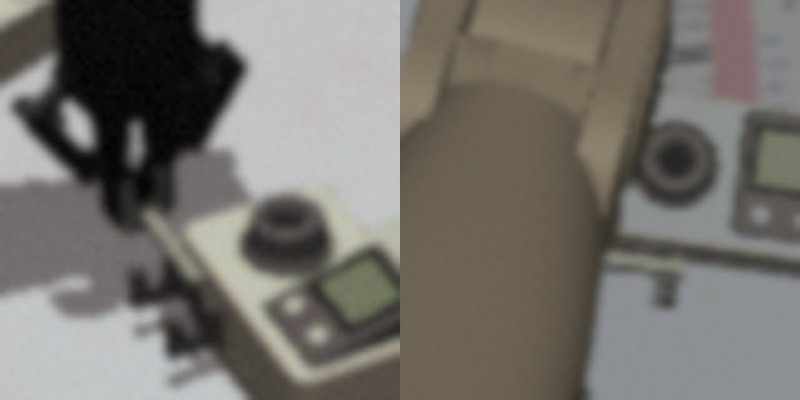

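Run:
```python
from h import *
S=cam('scene');T=cam('top')
v=(.5522,-.0645,-.0438)
c,s=np.cos(v[2]),np.sin(v[2])
W=lambda x,y,z:(v[0]+(c*x-s*y)/1e3,v[1]+(s*x+c*y)/1e3,z/1e3)
L=[W(-62,-16,73),W(-62,40,73)]
print(proj(S,L),proj(T,L)); print('obs tip scene 244,205.6 top 277,202; top shank left end 261,201.6 ')
```

```text
[[244.25530767 208.00179649]
 [235.40800803 196.07847597]] [[278.04827726 205.1904943 ]
 [258.86353109 202.40552612]]
obs tip scene 244,205.6 top 277,202; top shank left end 261,201.6
```

Run:
```python
import cv2,numpy as np
t=cv2.imread('pics/t3.png')[190:220,255:295]; s=cv2.imread('pics/s3.png')[188:222,222:256]
k=10
cv2.imwrite('pics/c4.png',np.hstack([cv2.resize(t,(400,300),interpolation=cv2.INTER_CUBIC),cv2.resize(s,(300,300),interpolation=cv2.INTER_CUBIC)]))
g=cv2.imread('pics/t3.png').astype(float).mean(2)
print(g[194:210,260:284].astype(int))
```

```text
[[ 55  53  55  77 112 136 142 142 142 142 142 142 143 141 142 142 142 142
  143 142 142 142 143 142]
 [ 55  52  57  82 114 134 139 140 141 142 142 142 142 142 142 142 143 142
  143 143 142 142 142 142]
 [ 54  51  59  79 106 120 124 127 131 134 136 138 139 140 140 141 142 142
  142 142 142 142 143 143]
 [ 54  52  58  68  80  87  91  96 103 113 117 120 123 125 128 132 134 137
  138 139 139 140 142 142]
 [ 54  54  58  66  72  71  72  75  80  82  85  86  88  91  96 104 110 117
  120 122 125 128 131 135]
 [ 56  62  69  72  71  68  70  75  77  77  77  74  72  73  74  76  79  79
   81  85  89  96 104 112]
 [ 66  85  99 103  97  91  86  87  87  83  76  71  68  69  74  78  74  67
   66  66  67  70  73  76]
 [ 79 105 120 126 124 122 120 119 119 113 105  97  90  89  93  96  89  79
   73  70  65  65  65  66]
 [ 79  99 114 121 121 120 121 122 124 127 126 124 120 120 120 121 117 108
   99  96  91  87  87  83]
 [ 80  94  97  98  95  94  98 105 109 117 121 120 119 118 120 125 129 132
  132 131 127 122 121 116]
 [ 91 107 110 110 110 108 110 112 110 106  98  92  90  91  97 108 124 136
  141 143 141 140 139 138]
 [106 130 136 135 135 136 136 135 132 123 106  93  85  81  83  95 116 134
  142 144 143 143 143 143]
 [112 136 141 142 142 142 143 143 142 137 121 100  86  78  82 102 125 138
  143 143 144 143 144 143]
 [118 138 142 143 143 143 143 144 143 139 124 102  87  76  81 108 135 142
  143 143 143 141 143 143]
 [124 139 142 142 143 143 145 143 143 139 124 102  89  80  86 114 138 143
  144 144 142 142 142 142]
 [126 140 143 143 144 143 144 143 143 136 118  97  83  74  86 116 137 143
  144 143 143 142 142 142]]
```

View pics/c4.png

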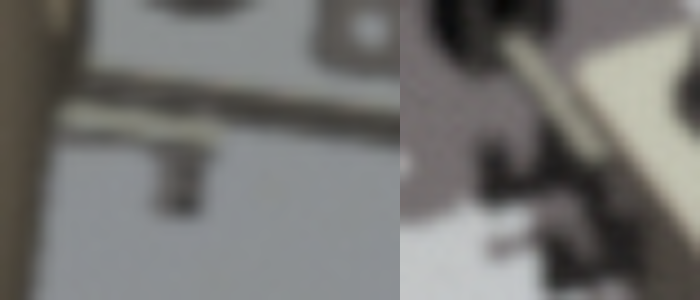

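Run:
```python
from h import *
S=cam('scene');T=cam('top')
v=(.5522,-.0645,-.0438)
c,s=np.cos(v[2]),np.sin(v[2])
W=lambda x,y,z:(v[0]+(c*x-s*y)/1e3,v[1]+(s*x+c*y)/1e3,z/1e3)
print('turret',proj(T,[W(0,0,88)]),'edge -45',proj(T,[W(-45,-8,66)]),'cheek end',proj(T,[W(-77,-8,50.5)]),proj(T,[W(-77,38,50.5)]))
for x in(-54,-58,-62): print(x,'top',proj(T,[W(x,-8,79),W(x,38,79),W(x,-16,79)]).round(1).tolist(),'scene',proj(S,[W(x,-16,79),W(x,38,79)]).round(1).tolist())
print('scene cheek tips',proj(S,[W(-77,38,50.5),W(-77,-8,50.5)]),'turret',proj(S,[W(0,0,88)]))
for n in('t0',): 
  pass
g=cv2.imread('pics/top0.png').astype(float).mean(2); print(g[200:216,254:280].astype(int))
```

```text
turret [[275.72764057 182.54466322]] edge -45 [[276.03385558 199.47886404]] cheek end [[274.32396174 211.05253894]] [[258.77646154 208.79143608]]
-54 top [[275.8, 201.7], [260.0, 199.4], [278.5, 202.1]] scene [[247.0, 205.3], [238.3, 193.9]]
-58 top [[275.6, 203.1], [259.8, 200.8], [278.3, 203.5]] scene [[245.6, 205.8], [237.0, 194.3]]
-62 top [[275.4, 204.5], [259.6, 202.2], [278.1, 204.9]] scene [[244.2, 206.2], [235.6, 194.8]]
scene cheek tips [[231.04026064 204.53018304]
 [238.09408834 214.43502727]] turret [[262.57550397 193.32079725]]
[[139 128 106  88  76  72  77  83  81  73  69  68  67  66  66  64  62  61
   62  68  74  75  72  68  68  68]
 [140 129 108  87  73  73  93 114 119 110 105 102 100  96  93  90  81  70
   65  68  74  76  73  72  73  72]
 [141 137 119  92  79  85 106 128 137 137 135 134 133 133 133 130 120 100
   81  73  69  75  87  97  98  96]
 [142 138 121  96  84  92 113 135 143 142 142 142 142 142 142 141 136 118
   93  77  70  82 108 128 132 131]
 [143 138 121  95  83  90 115 137 142 143 141 142 143 142 142 142 139 122
   96  83  83  95 119 137 142 142]
 [141 13
[... 491 characters left out ...]
35 119  98
   84  76  86 116 138 143 143 143]
 [142 143 137 135 134 135 139 142 143 143 143 144 143 144 141 132 114  97
   81  70  85 116 138 143 143 143]
 [143 142 142 142 142 142 142 143 143 142 143 143 143 143 142 138 127 113
  103  98 108 127 140 143 142 142]
 [142 142 142 142 143 142 142 143 143 143 143 142 142 143 142 142 140 137
  134 134 135 140 142 143 143 143]
 [142 143 142 142 142 143 142 143 143 143 142 143 143 143 142 143 143 142
  143 143 143 143 143 142 143 143]
 [143 143 143 142 142 143 142 143 143 144 143 143 144 143 142 142 142 142
  143 143 142 142 142 142 142 141]
 [142 142 142 142 142 143 143 143 143 143 143 143 143 142 143 143 143 142
  143 143 142 142 143 143 142 141]]
```

```bash
python3 -m jog '[{"dx":0,"dy":-0.045,"dz":0,"wx":0,"wy":0,"wz":0},{"dx":0.25,"dy":-0.045,"dz":0,"wx":0,"wy":0,"wz":0},{"dx":0.4,"dy":-0.045,"dz":0,"wx":0,"wy":0,"wz":0},{"dx":0.5,"dy":-0.045,"dz":0,"wx":0,"wy":0,"wz":0},{"dx":0.6,"dy":-0.045,"dz":0,"wx":0,"wy":0,"wz":0},{"dx":0.6,"dy":-0.045,"dz":0,"wx":0,"wy":0,"wz":0}]'; python3 -c "
from h import *
s=ctrl.sense();print(s['force'],s['ft_torque'],s['eef_pos'])"
```

```text
time: 8.35
eef_pos: [0.4927, 0.0068, 0.0446]
orientation: [-0.509, -0.491, 0.511, -0.489]
force: [0.3, -0.1, 0.0]
opening: 0.0115
[ 0.32381233 -0.13338921  0.01886898] [ 0.05326529  0.04154933 -0.01765848] [0.49270481 0.00682226 0.0445964 ]
```

```bash
python3 -m jog '[{"dx":0.07,"dy":0,"dz":0,"wx":0,"wy":0,"wz":0},{"dx":0.14,"dy":0,"dz":0,"wx":0,"wy":0,"wz":0},{"dx":0.2,"dy":0,"dz":0,"wx":0,"wy":0,"wz":0},{"dx":0.2,"dy":0,"dz":0,"wx":0,"wy":0,"wz":0}]'; python3 -c "
from h import *
s=ctrl.sense();print(s['force'],s['ft_torque'],s['eef_pos'])"
```

```text
time: 8.68
eef_pos: [0.4933, 0.0066, 0.0374]
orientation: [-0.509, -0.49, 0.511, -0.489]
force: [-0.4, 0.2, -0.3]
opening: 0.0114
[-0.42380153  0.15348307 -0.30616282] [ 0.00509675 -0.00826098 -0.04769415] [0.49330966 0.00661244 0.03739904]
```

```bash
python3 -m jog '[{"dx":0.04,"dy":0,"dz":0,"wx":0,"wy":0,"wz":0},{"dx":0.08,"dy":0,"dz":0,"wx":0,"wy":0,"wz":0},{"dx":0.1,"dy":0,"dz":0,"wx":0,"wy":0,"wz":0},{"dx":0.1,"dy":0,"dz":0,"wx":0,"wy":0,"wz":0}]'; python3 -c "
from h import *
s=ctrl.sense();print(s['force'],s['ft_torque'],s['eef_pos'])"
```

```text
time: 9.02
eef_pos: [0.4938, 0.0066, 0.0344]
orientation: [-0.51, -0.49, 0.511, -0.49]
force: [-1.3, 1.1, 3.9]
opening: 0.0115
[-1.25388454  1.11979053  3.88093561] [-5.79970702e-02  2.71297723e-01  3.95163318e-05] [0.49380242 0.00655702 0.03443558]
```

```bash
python3 -m jog '[{"dx":-0.02,"dy":0,"dz":0,"wx":0,"wy":0,"wz":0},{"dx":-0.02,"dy":0,"dz":0,"wx":0,"wy":0,"wz":0},{"dx":-0.02,"dy":0,"dz":0,"wx":0,"wy":0,"wz":0},{"dx":-0.02,"dy":0,"dz":0,"wx":0,"wy":0,"wz":0},{"dx":-0.02,"dy":0,"dz":0,"wx":0,"wy":0,"wz":0},{"dx":-0.02,"dy":0,"dz":0,"wx":0,"wy":0,"wz":0}]' -0.2 30;python3 -m jog '[{"dx":-0.7,"dy":0,"dz":0,"wx":0,"wy":0,"wz":0},{"dx":-1.5,"dy":0,"dz":0,"wx":0,"wy":0,"wz":0},{"dx":-2.5,"dy":0,"dz":0,"wx":0,"wy":0,"wz":0},{"dx":-3.5,"dy":0,"dz":-1,"wx":0,"wy":0,"wz":0},{"dx":-4,"dy":0,"dz":-2,"wx":0,"wy":0,"wz":0},{"dx":-4.2,"dy":0,"dz":-3,"wx":0,"wy":0,"wz":0},{"dx":-4.2,"dy":0,"dz":-4,"wx":0,"wy":0,"wz":0},{"dx":-4.2,"dy":0,"dz":-5,"wx":0,"wy":0,"wz":0},{"dx":-4.2,"dy":0,"dz":-6,"wx":0,"wy":0,"wz":0}]'
python3 go.py 0.519 0.352 0.16 20
python3 - <<'E'
from h import *
P=cam('scene');save(P,'s5.png');Q=cam('top');save(Q,'t5.png')
a=cv2.resize(cv2.imread('pics/s5.png')[175:235,215:275],None,fx=6.6,fy=6.6,interpolation=cv2.INTER_CUBIC)
b=cv2.resize(cv2.imread('pics/t5.png')[165:225,235:295],None,fx=6.6,fy=6.6,interpolation=cv2.INTER_CUBIC)
cv2.imwrite('pics/c5.png',np.hstack([a,b]))
for n,p in(('s',P),('t',Q)):
  for q in('pin_mid','well_mouth','stop_pin'): print(n,q,[(np.round(x['location'],1).tolist(),round(x['confidence'],2)) for x in vision.mark_of(p,q)[:3]])
E
```

```text
time: 9.52
eef_pos: [0.4935, 0.0066, 0.0346]
orientation: [-0.51, -0.49, 0.511, -0.489]
force: [-0.5, -1.1, -0.7]
opening: 0.0511
time: 10.27
eef_pos: [0.5035, 0.2383, 0.2033]
orientation: [-0.51, -0.489, 0.51, -0.49]
force: [0.1, -0.4, 0.4]
opening: 0.0513
d [ 1.081  0.269 -2.858] w [-4.477  0.003  0.003] | t 10.2667 pos [0.503 0.238 0.203] F [ 0.132 -0.394  0.387] op 0.05130886917020291 q6 1.9103738046578846
tool axes y,z in world [[0.999, -0.042, -0.0], [-0.042, -0.999, 0.0]]
s pin_mid [([238.1, 209.8], 0.45), ([243.1, 216.6], 0.19)]
s well_mouth [([259.9, 193.9], 0.93), ([314.3, 320.9], 0.23)]
s stop_pin [([230.0, 203.4], 0.65)]
t pin_mid [([265.1, 201.1], 0.56)]
t well_mouth []
t stop_pin [([265.3, 199.1], 0.58), ([252.2, 202.5], 0.56)]
```

View pics/c5.png

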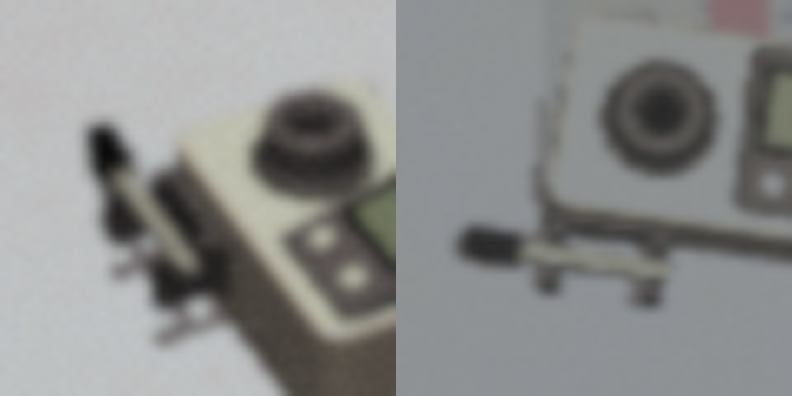

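```bash
cat > well.py <<'E'
from h import *
from scipy.optimize import least_squares
P={'scene':cam('scene'),'top':cam('top')}
I={'scene':'pics/s5.png','top':'pics/t5.png'}; c0={'scene':(261,197),'top':(275,182.5)}
t=np.linspace(0,2*np.pi,60)
def hull(n,x,y):
    L=np.r_[np.c_[x+.026*np.cos(t),y+.026*np.sin(t),.066+0*t],np.c_[x+.019*np.cos(t),y+.019*np.sin(t),.088+0*t]]
    return cv2.convexHull(proj(P[n],L).astype(np.float32))
obs={}
for n in P:
    g=cv2.resize(cv2.imread(I[n]).astype(np.float32).mean(2),None,fx=4,fy=4,interpolation=cv2.INTER_CUBIC)
    th={'scene':(g[4*193,4*245]+0)*0+125,'top':110}[n]
    m=(g<th).astype(np.uint8); k,lab,st,cen=cv2.connectedComponentsWithStats(m)
    i=lab[int(c0[n][1]*4),int(c0[n][0]*4)]; obs[n]=(cen[i]+.5)/4-.5; print(n,i,st[i]/4,st[i][4]/16,obs[n])
def f(v):
    r=[]
    for n in P:
        M=cv2.moments(hull(n,*v)); r+=[M['m10']/M['m00']-obs[n][0],M['m01']/M['m00']-obs[n][1]]
    return r
r=least_squares(f,[.552,-.063],x_scale=.01); print(r.x,r.fun,[cv2.contourArea(hull(n,*r.x)) for n in P])
E
python3 well.py
```

```text
scene 33 [ 253.   189.    39.5   34.5 2943.5] 735.875 [270.95298964 206.56119416]
top 93 [265.75 174.25  18.25  17.5  983.25] 245.8125 [274.46074879 182.55361683]
[ 0.55931776 -0.07866991] [-3.39958566 -6.70403182  6.03703016 -0.29470008] [257.35041847941466, 241.2543944681529]
```

```bash
python3 -m jog '[{"dx":0,"dy":0.27,"dz":-1.4,"wx":-1.5,"wy":0,"wz":0},{"dx":0.2,"dy":0.27,"dz":-2.86,"wx":-3,"wy":0,"wz":0},{"dx":0.6,"dy":0.27,"dz":-2.86,"wx":-4.5,"wy":0,"wz":0},{"dx":0.6,"dy":0.27,"dz":-2.86,"wx":-4.5,"wy":0,"wz":0},{"dx":0.6,"dy":0.27,"dz":-2.86,"wx":-4.5,"wy":0,"wz":0},{"dx":0.6,"dy":0.27,"dz":-2.86,"wx":-4.5,"wy":0,"wz":0}]'; python3 go.py 0.519 0.352 0.089 20
```

```text
time: 11.27
eef_pos: [0.5188, 0.3492, 0.1781]
orientation: [0.404, 0.58, -0.406, 0.579]
force: [0.1, 0.1, 1.5]
opening: 0.0509
d [ 2.228  0.037 -0.066] w [0.005 0.006 0.035] | t 11.2667 pos [0.519 0.349 0.178] F [0.052 0.108 1.479] op 0.05089199099936284 q6 1.6855413689086465
tool axes y,z in world [[0.94, 0.342, -0.003], [0.342, -0.94, 0.001]]
```

```bash
python3 -m jog '[{"dx":0.6,"dy":0.03,"dz":-0.08,"wx":0,"wy":0,"wz":0},{"dx":1.2,"dy":0.03,"dz":-0.08,"wx":0,"wy":0,"wz":0},{"dx":1.7,"dy":0.03,"dz":-0.08,"wx":0,"wy":0,"wz":0},{"dx":2.1,"dy":0.03,"dz":-0.08,"wx":0,"wy":0,"wz":0},{"dx":2.2,"dy":0.03,"dz":-0.08,"wx":0,"wy":0,"wz":0},{"dx":2.2,"dy":0.03,"dz":-0.08,"wx":0,"wy":0,"wz":0}]'; python3 -m jog '[{"dx":0,"dy":0,"dz":0,"wx":0,"wy":0,"wz":0},{"dx":0,"dy":0,"dz":0,"wx":0,"wy":0,"wz":0},{"dx":0,"dy":0,"dz":0,"wx":0,"wy":0,"wz":0},{"dx":0,"dy":0,"dz":0,"wx":0,"wy":0,"wz":0},{"dx":0,"dy":0,"dz":0,"wx":0,"wy":0,"wz":0},{"dx":0,"dy":0,"dz":0,"wx":0,"wy":0,"wz":0}]' 1 60
python3 - <<'E'
from h import *
from scipy.optimize import least_squares
s=ctrl.sense();print(s['force'],s['ft_torque'],s['eef_pos'])
Q=cam('top');t=np.linspace(0,2*np.pi,60)
def cen(x,y):
    L=np.r_[np.c_[x+.026*np.cos(t),y+.026*np.sin(t),.066+0*t],np.c_[x+.019*np.cos(t),y+.019*np.sin(t),.088+0*t]]
    M=cv2.moments(cv2.convexHull(proj(Q,L).astype(np.float32)));return np.array([M['m10'],M['m01']])/M['m00']
print(least_squares(lambda v:cen(*v)-[274.46,182.55],[.552,-.063],x_scale=.01).x)
S=cam('scene')
for y in(-.064,-.062,-.060): print(y,proj(S,[(.5525,y,.088)]))
g=cv2.imread('pics/s5.png').astype(float).mean(2); print(g[186:212,250:274].astype(int))
E
```

```text
time: 11.77
eef_pos: [0.5184, 0.3517, 0.09]
orientation: [0.404, 0.58, -0.407, 0.578]
force: [0.3, -0.1, -0.2]
opening: 0.0511
time: 12.27
eef_pos: [0.5197, 0.354, 0.0922]
orientation: [0.405, 0.58, -0.405, 0.58]
force: [0.2, -0.2, 5.7]
opening: 0.0126
[ 0.18040709 -0.17610043  5.71040104] [-0.23413917  0.14572148  0.00826284] [0.51966371 0.3539616  0.09218284]
[ 0.55663308 -0.06114459]
-0.064 [[262.58056117 193.184739  ]]
-0.062 [[262.20949702 192.78100285]]
-0.06 [[261.83929664 192.37821187]]
[[190 189 191 190 191 192 192 191 191 191 192 189 189 187 187 186 188 187
  189 188 187 186 188 189]
 [189 191 190 190 191 191 191 190 187 184 183 180 176 177 177 180 183 184
  186 183 182 183 186 188]
 [189 191 190 191 191 191 187 179 170 166 158 153 147 150 154 163 171 178
  182 182 181 177 183 188]
 [191 190 191 191 190 183 172 155 139 126 119 111 107 110 117 129 146 160
  171 179 181 179 182 187]
 [190 191 188 187 183 170 149 122 103  90  84  80  78  77  86  95 108 126
  147 167 177 182 184 186]
 [188 190 185 183 172 150 119  95  78  68  65  64  67  64  71  72  82  95
  118 149 172 181 181
[... 1326 characters left out ...]
85 184 184 180 179 174 164 158 145 135 128 124 119 108  99  89  77
   73  74  82  89  97 102]
 [171 180 184 183 186 184 182 181 179 174 166 162 152 139 121 102  82  62
   60  75  92 101 105 107]
 [154 173 181 186 186 185 184 183 184 179 172 160 146 127 111  91  74  55
   54  76  95 104 107 106]
 [130 161 178 183 183 184 183 181 176 168 154 140 128 114 104  92  76  60
   51  63  88  99 106 106]
 [105 140 164 178 184 184 179 171 159 142 125 117 124 133 129 111  88  72
   53  56  72  92 101 105]
 [ 87 112 146 169 180 182 176 155 129 108 101 113 137 156 152 127  98  80
   69  56  57  72  89 100]
 [ 71  88 121 153 173 178 171 144 111  89  88 110 136 156 149 124  98  84
   81  69  56  59  75  93]]
```

```bash
python3 -c "
from h import *
s=ctrl.sense();print(s['opening'],s['force'],s['eef_pos'])
P=cam('scene');save(P,'s6.png');Q=cam('top');save(Q,'t6.png')
a=cv2.resize(cv2.imread('pics/s6.png')[100:170,165:235],None,fx=5.7,fy=5.7,interpolation=cv2.INTER_CUBIC)
b=cv2.resize(cv2.imread('pics/t6.png')[150:220,110:180],None,fx=5.7,fy=5.7,interpolation=cv2.INTER_CUBIC)
cv2.imwrite('pics/c6.png',np.hstack([a,b]))"
```

```text
0.012448960400655094 [ 0.08641012 -0.02511694  6.17561705] [0.51965294 0.35399624 0.09216737]
```

View pics/c6.png

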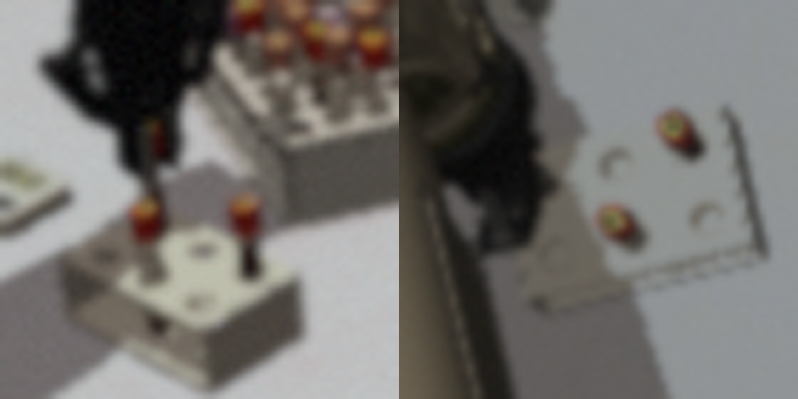

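```bash
python3 -m jog '[{"dx":-0.1,"dy":0,"dz":0,"wx":0,"wy":0,"wz":0},{"dx":-0.3,"dy":0,"dz":0,"wx":0,"wy":0,"wz":0},{"dx":-0.7,"dy":0,"dz":0,"wx":0,"wy":0,"wz":0},{"dx":-1.2,"dy":0,"dz":0,"wx":0,"wy":0,"wz":0},{"dx":-1.8,"dy":0,"dz":0,"wx":0,"wy":0,"wz":0},{"dx":-2.4,"dy":0,"dz":0,"wx":0,"wy":0,"wz":0},{"dx":-2.9,"dy":0,"dz":0,"wx":0,"wy":0,"wz":0},{"dx":-3.0,"dy":0,"dz":0,"wx":0,"wy":0,"wz":0},{"dx":-3.0,"dy":0,"dz":0,"wx":0,"wy":0,"wz":0}]' 1 60; python3 go.py 0.5545 -0.0605 0.206 20
```

```text
time: 13.22
eef_pos: [0.5198, 0.3542, 0.2126]
orientation: [0.406, 0.58, -0.404, 0.58]
force: [-0.1, 0.4, 0.2]
opening: 0.0129
d [ 0.154 -2.757 10.032] w [ 0.029 -0.006 -0.023] | t 13.2167 pos [0.52  0.354 0.213] F [-0.122  0.409  0.207] op 0.012866999716261254 q6 1.689612541871826
tool axes y,z in world [[0.939, 0.344, 0.002], [0.344, -0.939, -0.001]]
```

```bash
python3 -m jog '[{"dx":0,"dy":-0.15,"dz":0.5,"wx":0,"wy":0,"wz":0},{"dx":0,"dy":-0.4,"dz":1.4,"wx":0,"wy":0,"wz":0},{"dx":0,"dy":-0.65,"dz":2.35,"wx":0,"wy":0,"wz":0},{"dx":0,"dy":-0.9,"dz":3.3,"wx":0,"wy":0,"wz":0},{"dx":0,"dy":-1.15,"dz":4.25,"wx":0,"wy":0,"wz":0},{"dx":0,"dy":-1.4,"dz":5.2,"wx":0,"wy":0,"wz":0},{"dx":0,"dy":-1.7,"dz":6.15,"wx":0,"wy":0,"wz":0},{"dx":0,"dy":-1.95,"dz":7.1,"wx":0,"wy":0,"wz":0},{"dx":0,"dy":-2.2,"dz":8.0,"wx":0,"wy":0,"wz":0},{"dx":0,"dy":-2.45,"dz":8.9,"wx":0,"wy":0,"wz":0},{"dx":0,"dy":-2.65,"dz":9.6,"wx":0,"wy":0,"wz":0},{"dx":0,"dy":-2.75,"dz":10,"wx":0,"wy":0,"wz":0}]' ; python3 -m jog '[{"dx":0,"dy":0,"dz":0,"wx":0,"wy":0,"wz":0},{"dx":0,"dy":0,"dz":0,"wx":0,"wy":0,"wz":0},{"dx":0,"dy":0,"dz":0,"wx":0,"wy":0,"wz":0}]';python3 go.py 0.5545 -0.0605 0.19 20
python3 -c "
from h import *
P=cam('scene');save(P,'s7.png');Q=cam('top');save(Q,'t7.png')
a=cv2.resize(cv2.imread('pics/s7.png')[140:220,225:305],None,fx=7,fy=7,interpolation=cv2.INTER_CUBIC)
b=cv2.resize(cv2.imread('pics/t7.png')[150:230,235:315],None,fx=3,fy=3,interpolation=cv2.INTER_CUBIC)
b=cv2.copyMakeBorder(b,0,a.shape[0]-b.shape[0],0,0,0)
cv2.imwrite('pics/c7.png',np.hstack([a,b]))
for q in('long_tube',): print(vision.mark_of(P,q)[:2],vision.mark_of(Q,q)[:2])
s=ctrl.sense()['eef_pos'];print(proj(P,[s-[0,0,z] for z in(0,.04,.0862)]))
"
```

```text
time: 14.22
eef_pos: [0.5524, -0.063, 0.2088]
orientation: [0.405, 0.58, -0.407, 0.578]
force: [-0.0, 0.7, -0.1]
opening: 0.0125
time: 14.47
eef_pos: [0.5526, -0.0591, 0.2095]
orientation: [0.404, 0.581, -0.406, 0.579]
force: [-0.2, 0.4, -0.9]
opening: 0.0126
d [0.486 0.035 0.05 ] w [ 0.03  -0.018  0.041] | t 14.4667 pos [ 0.553 -0.059  0.209] F [-0.24   0.392 -0.892] op 0.012589500638674006 q6 0.9684618815954892
tool axes y,z in world [[0.939, 0.344, -0.004], [0.344, -0.939, -0.002]]
[] []
[[261.48955063 153.6720514 ]
 [261.59322067 166.7512666 ]
 [261.70345738 181.19409384]]
```

View pics/c7.png

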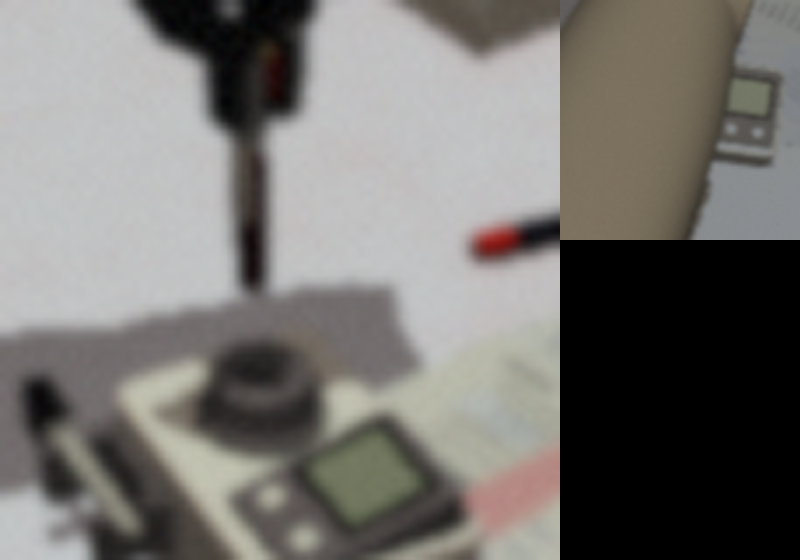

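```bash
python3 -m jog '[{"dx":0.2,"dy":0.06,"dz":0.07,"wx":0,"wy":0,"wz":0},{"dx":0.4,"dy":0.06,"dz":0.07,"wx":0,"wy":0,"wz":0},{"dx":0.6,"dy":0.06,"dz":0.07,"wx":0,"wy":0,"wz":0},{"dx":0.75,"dy":0.06,"dz":0.07,"wx":0,"wy":0,"wz":0},{"dx":0.85,"dy":0.06,"dz":0.07,"wx":0,"wy":0,"wz":0},{"dx":0.95,"dy":0.06,"dz":0.07,"wx":0,"wy":0,"wz":0},{"dx":0.95,"dy":0.06,"dz":0.07,"wx":0,"wy":0,"wz":0}]'; python3 go.py 0.5558 -0.061 0.165 20
```

```text
time: 15.25
eef_pos: [0.5559, -0.0616, 0.1714]
orientation: [0.404, 0.581, -0.406, 0.579]
force: [-0.2, -0.3, 0.6]
opening: 0.0125
d [ 0.159  0.003 -0.014] w [ 0.027 -0.011  0.04 ] | t 15.25 pos [ 0.556 -0.062  0.171] F [-0.177 -0.291  0.56 ] op 0.012503657277517993 q6 0.9661424940073289
tool axes y,z in world [[0.939, 0.344, -0.003], [0.344, -0.939, -0.001]]
```

```bash
python3 -m jog '[{"dx":0.08,"dy":0,"dz":0,"wx":0,"wy":0,"wz":0},{"dx":0.16,"dy":0,"dz":0,"wx":0,"wy":0,"wz":0},{"dx":0.24,"dy":0,"dz":0,"wx":0,"wy":0,"wz":0},{"dx":0.3,"dy":0,"dz":0,"wx":0,"wy":0,"wz":0},{"dx":0.3,"dy":0,"dz":0,"wx":0,"wy":0,"wz":0}]'; python3 -c "
from h import *
s=ctrl.sense();print(s['force'],s['ft_torque'],s['eef_pos'])"
```

```text
time: 15.67
eef_pos: [0.5562, -0.0616, 0.1599]
orientation: [0.404, 0.58, -0.406, 0.579]
force: [-0.3, -0.2, -0.6]
opening: 0.0129
[-0.34397908 -0.16049098 -0.62062437] [-0.02486701  0.04455784  0.00180657] [ 0.55616298 -0.06163511  0.15992559]
```

```bash
python3 -m jog '[{"dx":0.08,"dy":0,"dz":0,"wx":0,"wy":0,"wz":0},{"dx":0.16,"dy":0,"dz":0,"wx":0,"wy":0,"wz":0},{"dx":0.24,"dy":0,"dz":0,"wx":0,"wy":0,"wz":0},{"dx":0.3,"dy":0,"dz":0,"wx":0,"wy":0,"wz":0},{"dx":0.36,"dy":0,"dz":0,"wx":0,"wy":0,"wz":0},{"dx":0.36,"dy":0,"dz":0,"wx":0,"wy":0,"wz":0},{"dx":0.36,"dy":0,"dz":0,"wx":0,"wy":0,"wz":0}]'; python3 -c "
from h import *
s=ctrl.sense();print(s['force'],s['ft_torque'],s['eef_pos'])"
```

```text
time: 16.25
eef_pos: [0.5566, -0.0618, 0.1464]
orientation: [0.404, 0.58, -0.405, 0.579]
force: [-0.1, -0.5, 2.9]
opening: 0.0127
[-0.07347281 -0.51285742  2.87517945] [ 0.00920523  0.18181191 -0.00241257] [ 0.55658447 -0.06176962  0.1464088 ]
```

```bash
python3 -m jog '[{"dx":0.05,"dy":0,"dz":0,"wx":0,"wy":0,"wz":0},{"dx":0.1,"dy":0,"dz":0,"wx":0,"wy":0,"wz":0},{"dx":0.15,"dy":0,"dz":0,"wx":0,"wy":0,"wz":0},{"dx":0.2,"dy":0,"dz":0,"wx":0,"wy":0,"wz":0},{"dx":0.25,"dy":0,"dz":0,"wx":0,"wy":0,"wz":0},{"dx":0.25,"dy":0,"dz":0,"wx":0,"wy":0,"wz":0},{"dx":0.25,"dy":0,"dz":0,"wx":0,"wy":0,"wz":0}]'; python3 -c "
from h import *
s=ctrl.sense();print(s['force'],s['ft_torque'],s['eef_pos'])"
```

```text
time: 16.83
eef_pos: [0.5567, -0.0618, 0.1366]
orientation: [0.404, 0.58, -0.405, 0.58]
force: [-0.3, 1.2, 8.4]
opening: 0.0125
[-0.34610996  1.24470259  8.38825397] [ 0.0083173   0.39378537 -0.03678733] [ 0.55670611 -0.06181415  0.13662118]
```

```bash
for i in 1; do python3 -m jog '[{"dx":0.04,"dy":0,"dz":0,"wx":0,"wy":0,"wz":0},{"dx":0.07,"dy":0,"dz":0,"wx":0,"wy":0,"wz":0},{"dx":0.07,"dy":0,"dz":0,"wx":0,"wy":0,"wz":0},{"dx":0.07,"dy":0,"dz":0,"wx":0,"wy":0,"wz":0}]'; done; python3 -m jog '[{"dx":0.04,"dy":0,"dz":0,"wx":0,"wy":0,"wz":0},{"dx":0.05,"dy":0,"dz":0,"wx":0,"wy":0,"wz":0},{"dx":0.05,"dy":0,"dz":0,"wx":0,"wy":0,"wz":0},{"dx":0.05,"dy":0,"dz":0,"wx":0,"wy":0,"wz":0}]'; python3 -c "
from h import *
s=ctrl.sense();print(s['force'],s['ft_torque'],s['eef_pos'])"
```

```text
time: 17.17
eef_pos: [0.5568, -0.0618, 0.1342]
orientation: [0.404, 0.58, -0.405, 0.58]
force: [-1.0, 0.6, 9.1]
opening: 0.0126
time: 17.5
eef_pos: [0.5572, -0.062, 0.1339]
orientation: [0.405, 0.579, -0.405, 0.58]
force: [-4.2, -0.0, 18.3]
opening: 0.013
[-4.23202234 -0.02116281 18.29748674] [0.20285893 1.09499002 0.00652498] [ 0.55724813 -0.06201265  0.13393392]
```

```bash
python3 -m jog '[{"dx":0,"dy":0,"dz":0,"wx":0,"wy":0,"wz":0},{"dx":0,"dy":0,"dz":0,"wx":0,"wy":0,"wz":0},{"dx":0,"dy":0,"dz":0,"wx":0,"wy":0,"wz":0},{"dx":0,"dy":0,"dz":0,"wx":0,"wy":0,"wz":0},{"dx":0,"dy":0,"dz":0,"wx":0,"wy":0,"wz":0},{"dx":0,"dy":0,"dz":0,"wx":0,"wy":0,"wz":0},{"dx":0,"dy":0,"dz":0,"wx":0,"wy":0,"wz":0},{"dx":0,"dy":0,"dz":0,"wx":0,"wy":0,"wz":0},{"dx":0,"dy":0,"dz":0,"wx":0,"wy":0,"wz":0}]'; python3 -c "
from h import *
s=ctrl.sense();print(s['force'],s['ft_torque'],s['eef_pos'],s['dq'])
P=cam('scene');save(P,'s8.png')
cv2.imwrite('pics/c8.png',cv2.resize(cv2.imread('pics/s8.png')[150:230,215:305],None,fx=7,fy=7,interpolation=cv2.INTER_CUBIC))"
```

```text
time: 18.25
eef_pos: [0.5573, -0.062, 0.134]
orientation: [0.405, 0.579, -0.405, 0.581]
force: [-4.8, -1.2, 17.4]
opening: 0.0124
[-4.80794869 -1.20236984 17.39381256] [ 0.13975216  1.14676652 -0.04193341] [ 0.55725443 -0.06200065  0.13395122] [-0.00021371  0.00082769  0.00010573  0.00050392 -0.00090643 -0.00093844]
```

View pics/c8.png

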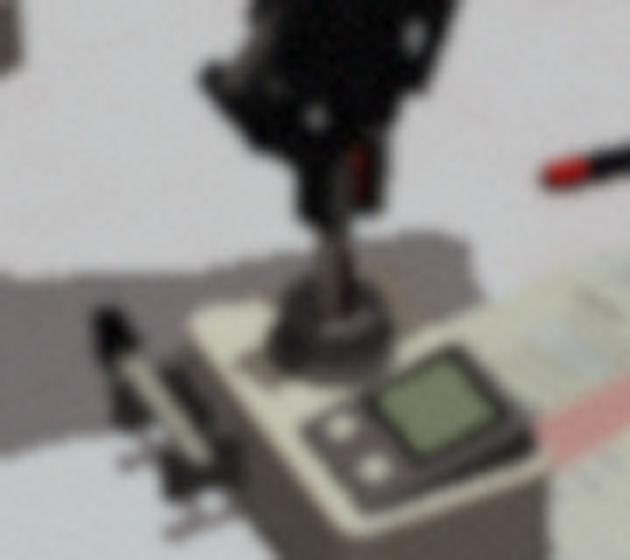

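```bash
python3 -c "
from h import *
print(ctrl.finish_job()); s=ctrl.sense();print(s['time'],s['force'],s['eef_pos'])"
```

```text
the job is handed in; nothing more can be done
None
the job is handed in; nothing more can be done
```

The job is handed in, at about 18 s of the 64 s allowed, with the arm still holding the tube pressed down. No verdict came back, so what follows rests on my own checks.

**Pin:** I drew the stop pin out of the bore, laid it in the parking notches and let go. Pictures after the release and at the end show it lying across both.

**Tube:** I lifted the long tube from the stand and lowered it into the well. I then pressed until the push jumped from 9 to 18 N while the tool moved only 0.3 mm, which I take as the hard stop. The tool height puts the tube's bottom at about 48 mm, where the stop should be.

**Last reading before hand-in:** a steady 17.4 N down, plus about 5 N sideways, with the arm at rest. The last picture shows the tube upright in the well.

**What disagreed or was not confirmed:**
- **Grip:** the gripper opening read about 12.5 mm on the tube, less than either the cap (20 mm) or the body (14.4 mm). I could not explain this, but it stayed constant throughout.
- **Reader position:** camera and arm estimates differed by 2 to 4 mm. I settled this by comparing the tube with the turret in the picture, and it went into the well without resistance.
- **Other items:** I kept clear of the short tubes and the dropper bottle. I did not measure their positions again at the end; the short tubes looked unmoved when I gripped the long one.

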